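# Cure the re-glued downlights under the orange cover

## Task

Cure the re-glued downlight bulbs: stand every bulb glass-face down on the lamp window of the black curing pod, inside its rim, put the glue bottle away in the orange box and swing the box's lid fully shut, and set the orange cover over the pod's rim so that it sits down all round and level. Only then start the light by rolling the knurled edge of the pod's timer wheel six clicks, so that its pointer stands at the orange mark. Leave the torch, plug top, jar and tape where they are.

Things in the scene. Friction and masses are not known exactly. Their poses are not given: they have to be found in the camera images.
- bulb0: downlight bulb, one of two to four that are present (None: absent): it stands on its round glass face (50 mm across, lowest 6 mm straight), narrows as a cone to 31 mm at 30 mm up, then a white ceramic cap 29 mm across from 30 to 54 mm up, to be gripped, with two 7 mm pins on top; 55 g. Origin: centre of the glass face, its underside; z up through the cap
- bulb1: downlight bulb, one of two to four that are present (None: absent): it stands on its round glass face (50 mm across, lowest 6 mm straight), narrows as a cone to 31 mm at 30 mm up, then a white ceramic cap 29 mm across from 30 to 54 mm up, to be gripped, with two 7 mm pins on top; 55 g. Origin: centre of the glass face, its underside; z up through the cap
- bulb2: downlight bulb, one of two to four that are present (None: absent): it stands on its round glass face (50 mm across, lowest 6 mm straight), narrows as a cone to 31 mm at 30 mm up, then a white ceramic cap 29 mm across from 30 to 54 mm up, to be gripped, with two 7 mm pins on top; 55 g. Origin: centre of the glass face, its underside; z up through the cap
- bulb3: downlight bulb, one of two to four that are present (None: absent): it stands on its round glass face (50 mm across, lowest 6 mm straight), narrows as a cone to 31 mm at 30 mm up, then a white ceramic cap 29 mm across from 30 to 54 mm up, to be gripped, with two 7 mm pins on top; 55 g. Origin: centre of the glass face, its underside; z up through the cap
- pod: black UV curing pod, fixed; housing 196 mm wide (y), 55 mm high, from x -150 (front, towards the robot) to +100 mm. Origin: on the bench under the centre of its lamp window. The round window, 148 mm across, lies 57 mm above the bench inside an upright rim 4 mm thick, 156 mm across outside, its top 67 mm above the bench. The timer wheel lies flat in a notch in the middle of the front
- window (a point): centre of the lamp window, on its upper surface, 57 mm above the bench; axes as the pod's. It is 148 mm across, so a bulb within 49 mm of the centre stands clear of the rim; four fit on a circle of 42 mm radius
- wheel_front (a point): foremost point of the timer wheel's knurled edge (does not turn with it): pod x -160, y 0, 47 mm above the bench; axes as the pod's. The wheel is 48 mm across, axis upright at pod x -136, edge 40 to 55 mm above the bench, top flush with the housing. Only what stands 10 mm out of the front face is free. A fingertip pressed on it with 5 N or so rolls it along y by friction
- timer (a joint): angle of the timer wheel, rad: 0 off, growing clockwise seen from above, as the front edge is pushed to the pod's +y (robot's left). Clicks are 0.349 rad (20 degrees) apart, 0 to 10; it turns either way, resists most (1.5 N at the edge) between clicks, then drops into the nearer one. Six clicks: 2.094. White pointer on top, ticks on the housing, the sixth orange
- cover: loose translucent orange cover, 240 g: an upturned round pot, open below, 176 mm across, 168 mm inside, 85 mm high, top 4 mm thick, with a black upright knob 28 mm across on its middle (85 to 115 mm up). Starts on the bench. Seated, it goes outside the pod's rim (5 mm play all round) and its lower edge rests on the housing, 55 mm above the bench. Origin: centre of its lower edge; z up
- glue: black UV glue bottle with a blue band and yellow nozzle, 32 mm across and straight up to 34 mm, 56 mm high in all, 30 g, standing on the bench. Origin: centre of its underside; z up through the nozzle
- box: translucent orange box, fixed, 130 mm (x) by 160 mm (y), 75 mm high, walls and floor 4 mm, empty. Origin: centre of its underside; its lid is hinged along the top edge at x +65 mm
- lid (a joint): angle of the orange box's swing lid, rad: 0 shut, 1.57 upright, 1.68 to 1.88, leaning back, at the start. It is light (60 g) and stays within about 0.3 rad of upright; pushed from behind to 1.1 or less it falls shut by itself in 2 to 3 s
- lid_edge (a point): middle of the lid's free edge, 130 mm from the hinge, on its outer face; near it a grey finger pull, 50 mm wide (y), 10 mm thick and 18 mm high, stands on the outer face. The lid is 160 mm wide and 4 mm thick
- lid_hinge (a point): middle of the lid's hinge line, 75 mm above the bench; turns with the lid
- torch: black torch 112 mm long, 35 mm across the head, lying; bystander, origin under its middle
- plug: white plastic three-pin plug top, about 46 mm square, 34 mm high; bystander, origin in the middle of its underside
- jar: glass jar 68 mm across, 85 mm high; bystander, origin in the middle of its underside
- tape: yellow roll of tape 76 mm across, 19 mm high; bystander, origin in the middle of its underside

How it is judged:
By the outcome, as a careful person would: the job done as asked, in the order asked, and still so for the second after the job is handed in, with the robot touching nothing.
Of bulb0, bulb1, bulb2, bulb3 only 2 to 4 are there at a start; the rules pass over those that are not, and their reading is None.
At some moment in a run one of bulb0, bulb1, bulb2, bulb3, glue may be knocked a few centimetres aside while the robot is not near it.
It also fails if it takes over 210 s, if anything falls off the work surface, if the arm or the gripper's body presses on something with over 40 N, if the wrist force passes 120 N, or if a joint passes its speed limit or range.

## Robot

A 6-joint arm with a two-finger parallel gripper is mounted at the origin on the work surface. World frame = base frame: x ahead of the robot, y to its left, z up, the work surface at z = 0. Lengths are in m, angles in rad, forces in N, time in s.
With the tool pointing down it reaches from about 0.35 to 1 m from the base axis. Payload 7.1 kg.
Tool frame: the origin (TCP) lies midway between the tips of the shut fingers; the grasp point (between the pads) lies 19 mm behind it; z points along the fingers, y is the line along which they close (so a half turn about z gives the same grasp; the last joint's range is limited). The gripper opens to 85 mm and grips with 20 to 120 N. Pads are 22 mm wide; open, the fingers measure 114 mm over their backs; the gripper's body (76 mm by 85 mm) begins 54 mm behind the grasp point. The pads swing forward as they close: fully open they stand 13 mm farther back than shut.
Start: joints at [-1.184, 0.423, 1.63, -0, 1.089, -0.019], TCP at [0.247, -0.574, 0.231] pointing down, gripper open.
Joint ranges: [-3, 3], [-0.9, 2.11], [0.09, 2.58], [-1.31, 4.45], [0.11, 2.69], [-2.54, 2.54]. Speed limits (rad/s): [2.39, 2.39, 3.01, 3.14, 3.14, 3.14].

## Interface

Orientations are given as a rotation vector (axis times angle).
In Python, from bench import manip gives the robot as it stands.
- The arm moves only by the shell command python3 -m jog [FORCE], which reads ROWS from standard input. ROWS is a JSON list that holds a single list of rows (three levels of brackets), with 1 to 8 rows, each of 7 numbers: a rotation vector rx, ry, rz in rad, then dx, dy, dz in m, then the opening from 0.0 (shut) to 1.0 (fully open); each row is the pose to reach, as a shift and turn from the pose commanded when the command began, along the tool's axes at that moment; what a row does not reach only later rows make up. A row lasts 1/8 s, in which the tool goes at most 0.0625 m and 0.188 rad, less where a joint would pass 70% of its speed; a pose out of reach is approached as far as the arm can. The fingers move at their own pace and stop on an object; FORCE is the grip in N (left out, the last holds). Time passes only in rows, so rows that do not move let the fingers close. It prints the time, the measured TCP pose, the force, the opening and the grip force at its end. Input that does not fit is refused with a message, and nothing moves.
- manip.state(): the state, without advancing time (a new reading comes with each control period).
- manip.grab_frame(name): name is "side" or "top" or "wrist"; returns a dict with "frame" (420x560x3 uint8, red, green, blue), "intrinsics" (3x3 intrinsics, pixels), "k1" (the pictures are not rectified: a ray, as slopes to the right and down, at radius r is drawn at 1 + k1 r^2 times it, then the intrinsics apply), "R" (3x3) and "t" (3): a world point X has camera coordinates R X + t; the wrist camera has in their place "hand_eye" (4x4, takes a point from camera to tool coordinates, whose origin is the TCP and whose axes are the flange's). Camera axes: x right, y down, z forward; pixel columns grow to the right and rows downward; lengths in m; the calibration is good to about 2 mm. A picture is of the moment at which its call begins: read the wrist's pose just before it. There is no depth.
- manip.sign_off(): hands the job in; it is judged then, once.
Trained networks look in a picture, given as the dict that the camera call returned (one of the last four; its "shot" number tells which), for a name from the list of things; names that differ only in an ending like _2 or _b are one class to them, and where a whole thing is asked for, a point or a joint stands for the part that bears it (a point fixed in the world has none). Each returns a list of dicts, best first, with "confidence" (0 to 1); they miss things now and then, are a little off and sometimes report something else, mostly with a low value. They report only what shows in the picture. A call takes as long as a camera call.
- manip.boxes_of(picture, target): "extent" ([left, top, width, height] in pixels, round what is visible of it).
- manip.silhouettes(picture, target): "pixels" (420x560 bool, what is visible of it) and "extent" ([left, top, width, height] in pixels, round what is visible of it).
The state is a dict: "t": time; "q": joint angles; "qvel": joint speeds; "joint_torque": joint torques, N m; "position": TCP position; "ee_rot": TCP orientation; "wrist_force": force on the tool from outside, world axes, zero at the start; "torque": the same for the moment, N m; "opening": opening from 0.0 (shut) to 1.0 (fully open); "grip_force": force on a finger pad.
Only numpy, scipy, OpenCV 4.12 (cv2) and the standard library are available. Lean on these libraries where they do the work, as an engineer would, in place of code of your own. Each camera call takes 0.05 s, during which the arm holds its last target. There are 200 camera calls.

## Working session

There is one attempt and no reset: what is moved stays moved. The work goes in short steps, Python scripts to look and compute and a shell command to move; the robot and the scene stay as the last step left them, time stands still between calls to the robot, and variables do not carry over. Pictures are saved under pics/ and viewed, at most 14 in all, crops included, and the job is handed in when it is done.

```bash
mkdir -p pics; ls
cat > h.py <<'E'
import numpy as np,cv2
from bench import manip
from scipy.spatial.transform import Rotation as Ro
def save(p,n): cv2.imwrite('pics/'+n+'.png',p['frame'][:,:,::-1])
def cam(p,st=None):
    K=np.array(p['intrinsics'])
    if 'hand_eye' in p:
        H=np.array(p['hand_eye']);T=np.eye(4);T[:3,:3]=Ro.from_rotvec(st['ee_rot']).as_matrix() if np.size(st['ee_rot'])==3 else np.array(st['ee_rot']);T[:3,3]=st['position']
        C=T@H; return K,p['k1'],C[:3,:3],C[:3,3]
    R=np.array(p['R']);return K,p['k1'],R.T,-R.T@np.array(p['t'])
def ray(c,u,v):
    K,k1,A,o=c;d=np.array([(u-K[0,2])/K[0,0],(v-K[1,2])/K[1,1]]);s=d.copy()
    for _ in range(20): s=d/(1+k1*(s@s))
    return o,A@np.array([s[0],s[1],1])
def atz(c,u,v,z):
    o,d=ray(c,u,v);return o+d*(z-o[2])/d[2]
def proj(c,X):
    K,k1,A,o=c;x=A.T@(np.array(X)-o);s=x[:2]/x[2];s=s*(1+k1*(s@s));return K[:2,:2]@s+K[:2,2]
def tri(a,b):
    (o,d),(p,e)=a,b;d=d/np.linalg.norm(d);e=e/np.linalg.norm(e)
    s=np.linalg.lstsq(np.c_[d,-e],p-o,rcond=None)[0];x,y=o+d*s[0],p+e*s[1];return (x+y)/2,np.linalg.norm(x-y)
E
python3 - <<'E'
from h import *
st=manip.state();print({k:np.round(v,3) for k,v in st.items()})
for n in ['side','top']:
    p=manip.grab_frame(n);save(p,n+'0');c=cam(p);print(n,c[3].round(3),c[2][:,2].round(2),c[0][0,0],c[1])
    for t in ['bulb0','pod','cover','glue','box','lid','timer','torch','plug','jar','tape']:
        print(t,[(np.round(b['extent']).astype(int).tolist(),round(b['confidence'],2)) for b in manip.boxes_of(p,t)])
E
```

```text
pics
{'t': np.float64(0.0), 'q': array([-1.184,  0.424,  1.631,  0.   ,  1.089, -0.019]), 'qvel': array([ 0.001, -0.001, -0.   ,  0.   , -0.   ,  0.001]), 'joint_torque': array([-2.0000e-03, -5.5740e+01, -2.8175e+01, -0.0000e+00,  7.0000e-03,
       -0.0000e+00]), 'position': array([ 0.247, -0.574,  0.231]), 'ee_rot': array([-3.076, -0.633,  0.   ]), 'wrist_force': array([-0.186, -0.096,  1.047]), 'torque': array([ 0.015,  0.008, -0.054]), 'grip_force': np.float64(0.0), 'opening': np.float64(1.0)}
side [0.384 0.942 0.74 ] [ 0.17 -0.82 -0.55] 450.7246051937767 -0.11875298926773999
bulb0 [([233, 276, 20, 31], 0.63), ([269, 182, 12, 21], 0.55), ([289, 237, 19, 13], 0.54), ([282, 167, 9, 19], 0.49), ([296, 281, 15, 22], 0.31)]
pod [([200, 205, 115, 79], 0.74)]
cover [([291, 157, 20, 16], 0.47), ([269, 183, 13, 19], 0.23)]
glue [([296, 280, 15, 25], 0.57)]
box [([263, 285, 119, 125], 0.71), ([259, 283, 63, 100], 0.22)]
lid [([266, 285, 62, 102], 0.77)]
timer [([292, 237, 17, 11], 0.58)]
torch [([293, 159, 20, 14], 0.44)]
plug [([301, 195, 26, 13], 0.7)]
jar [([165, 243, 32, 43], 0.94)]
tape [([223, 182, 20, 16], 0.73)]
top [ 0.377 -0.022  1.099] [ 0.18  0.02 -0.98] 405.61912021675727 -0.02764919784513666
bulb0 [([389, 192, 16, 17], 0.75), ([353, 189, 16, 18], 0.74), ([190, 190, 19, 17], 0.49)]
pod [([222, 151, 87, 100], 0.64)]
cover [([376, 226, 74, 70], 0.92), ([224, 151, 84, 102], 0.6)]
glue []
box [([63, 224, 122, 94], 0.79)]
lid [([65, 224, 76, 58], 0.62)]
timer []
torch [([418, 199, 47, 23], 0.88), ([252, 231, 18, 17], 0.24)]
plug [([344, 223, 22, 30], 0.85)]
jar [([200, 122, 32, 35], 0.57)]
tape [([352, 132, 24, 29], 0.75), ([388, 191, 20, 15], 0.28)]
```

View pics/side0.png

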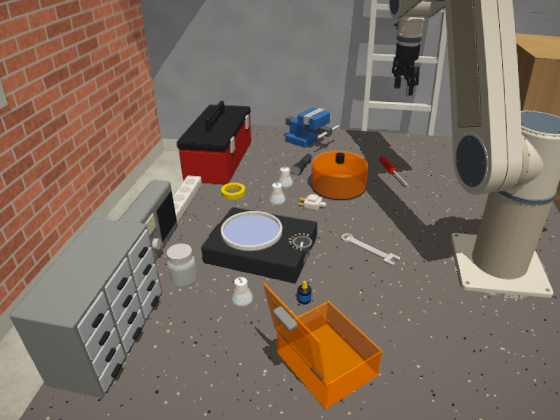

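View pics/top0.png

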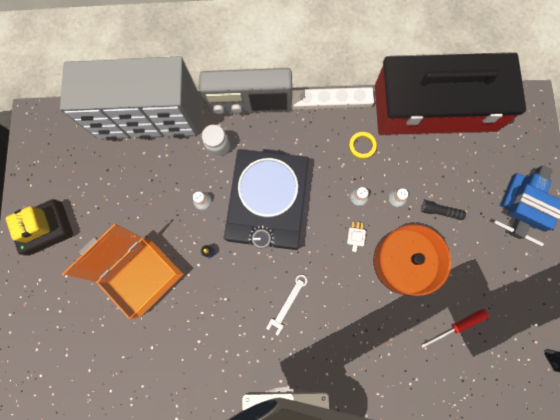

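Side view: pod window (252,230), bulbs at (242,291), (277,193) and (286,176), glue at (304,292), cover at (340,177), box at (325,350). Top view: bulbs at (202,200), (361,196) and (399,197), glue at (207,251), cover knob at (418,259), wheel at (261,238). So there are three bulbs.

Run:
```python
from h import *
P=manip.grab_frame('top');S=manip.grab_frame('side');ct=cam(P);cs=cam(S)
def sil(p,n,near=None):
    L=manip.silhouettes(p,n)
    if near: L=[x for x in L if abs(x['extent'][0]+x['extent'][2]/2-near[0])<15 and abs(x['extent'][1]+x['extent'][3]/2-near[1])<15]
    return np.argwhere(L[0]['pixels'])[:,::-1] if L else None
# window blob by colour
def blob(p,near,tol=30):
    f=p['frame'].astype(int);m=(np.abs(f-f[near[1],near[0]]).sum(2)<tol*2).astype(np.uint8)
    n,l,s,c=cv2.connectedComponentsWithStats(m);i=l[near[1],near[0]];return s[i],c[i],np.argwhere(l==i)[:,::-1]
s,c,px=blob(P,(268,187));W=np.array([atz(ct,*q,.057) for q in px]);print('window top',s,W.mean(0).round(4),np.ptp(W,0).round(3))
s2,c2,px=blob(S,(252,230));W=np.array([atz(cs,*q,.057) for q in px]);print('window side',s2,W.mean(0).round(4),np.ptp(W,0).round(3))
print('tri',tri(ray(ct,*c),ray(cs,*c2)))
for p,cc,n in((P,ct,'top'),(S,cs,'side')):
    q=sil(p,'pod')
    if q is not None:
        r=cv2.minAreaRect(np.array([atz(cc,*x,.055)[:2] for x in q],np.float32));print('pod',n,r,cv2.boxPoints(r).round(3).tolist())
    q=sil(p,'box')
    if q is not None: print('box hull',n,cv2.approxPolyDP(cv2.convexHull(q.astype(np.int32)),4,True)[:,0].tolist())
    q=sil(p,'lid')
    if q is not None: print('lid hull',n,cv2.approxPolyDP(cv2.convexHull(q.astype(np.int32)),3,True)[:,0].tolist())
for a,b,n in (((202,200),(242,291),'b'),((361,196),(277,193),'b'),((399,197),(286,176),'b'),((207,251),(304,292),'g')):
    for p,cc,k in((P,ct,a),(S,cs,b)):
        q=sil(p,'bulb0' if n=='b' else 'glue',k)
        if q is None: print(n,k,'none');continue
        e=[*q.min(0),*q.max(0)];m=q.mean(0)
        print(n,k,e,'centroid',m.round(1),'at z.027',atz(cc,*m,.027).round(3))
print('caps',[tri(ray(ct,*a),ray(cs,*b)) for a,b in (((199,195),(241,281)),((363,191),(277,185)),((402,192),(286,169)),((207,250),(305,283)))])
print('knob',tri(ray(ct,418,258),ray(cs,340,155)))
s,c,px=blob(P,(400,265),45);
q=sil(P,'cover');print(q.min(0),q.max(0))
crop=np.vstack([cv2.resize(P['frame'][185:330,55:225],None,fx=3,fy=3)])
cv2.imwrite('pics/boxc.png',crop[:,:,::-1])
```

```text
window top [ 238  158   59   57 2448] [0.6372 0.0319 0.057 ] [0.153 0.154 0.   ]
window side [ 223  215   57   31 1333] [0.636  0.0233 0.057 ] [0.144 0.134 0.   ]
tri (array([0.63465331, 0.0314739 , 0.06265978]), np.float64(0.0017052089896080196))
pod top ((0.6090949773788452, 0.03601378947496414), (0.1956711709499359, 0.26624226570129395), 81.31076049804688) [[0.46299999952316284, -0.04100000113248825], [0.7260000109672546, -0.08100000023841858], [0.7549999952316284, 0.11299999803304672], [0.492000013589859, 0.15299999713897705]]
box hull top [[182, 275], [142, 315], [129, 318], [63, 272], [90, 239], [114, 224], [150, 240]]
lid hull top [[140, 237], [95, 281], [64, 273], [89, 240], [113, 224]]
pod side ((0.6048777103424072, 0.061627745628356934), (0.25156277418136597, 0.2664860785007477), 81.43294525146484) [[0.45399999618530273, -0.0430000014603138], [0.7179999947547913, -0.08299999684095383], [0.7549999952316284, 0.16599999368190765], [0.492000013589859, 0.20600000023841858]]
box hull side [[377, 375], [324, 408], [276, 352], [263, 283], [334, 305], [381, 350]]
lid hull side [[191
[... 845 characters left out ...]
7]
g (207, 251) [np.int64(201), np.int64(245), np.int64(213), np.int64(257)] centroid [207.1 251. ] at z.027 [0.474 0.198 0.027]
g (304, 292) [np.int64(297), np.int64(282), np.int64(309), np.int64(304)] centroid [303.2 293.6] at z.027 [0.474 0.205 0.027]
caps [(array([0.61757776, 0.21461771, 0.05317633]), np.float64(0.006938145284951375)), (array([ 0.61534148, -0.21941776,  0.05372096]), np.float64(0.006252488445544019)), (array([ 0.60679839, -0.32062204,  0.0563145 ]), np.float64(0.010530996812873679)), (array([0.47317772, 0.19325146, 0.04884679]), np.float64(0.0028826489389578713))]
knob (array([ 0.43415958, -0.32980142,  0.1134605 ]), np.float64(0.0029667903395567178))
[373 224] [450 295]
```

View pics/boxc.png

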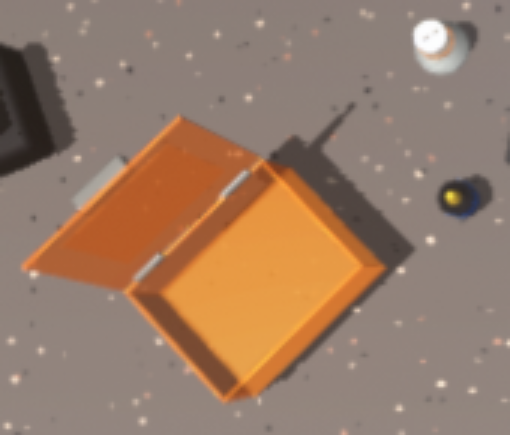

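Crop: box hinge ends at about (265,160) and (128,290), front corners at (385,268) and (230,400), with the lid open and the finger pull on its outer side. I'm moving towards the right-hand bulbs for a close look.

```bash
echo '[[[0,0,0.051,0.05,-0.02,-0.006,1],[0,0,0.102,0.1,-0.04,-0.012,1],[0,0,0.152,0.15,-0.06,-0.02,1],[0,0,0.203,0.2,-0.08,-0.025,1],[0,0,0.254,0.25,-0.1,-0.03,1],[0,0,0.305,0.3,-0.12,-0.04,1],[0,0,0.355,0.35,-0.14,-0.045,1],[0,0,0.406,0.398,-0.16,-0.05,1]]]' | python3 -m jog
python3 - <<'E'
from h import *
P=manip.grab_frame('top');ct=cam(P)
for q in ((143.3,238.3),(97.7,281.7),(183.3,274.3),(131.7,318.3)): print(atz(ct,*q,.075).round(3))
st=manip.state();p=manip.grab_frame('wrist');save(p,'w1');c=cam(p,st);print(st['t'],st['position'],st['ee_rot'],np.array(p['hand_eye']).round(3).tolist())
for n in('bulb0','cover','glue','plug'):
  for b in manip.boxes_of(p,n): print(n,np.round(b['extent']),b['confidence'].__round__(2))
E
```

```text
t: 3.05
position: [0.5505, -0.2687, 0.2818]
ee_rot: [3.141, -0.003, 0.001]
wrist_force: [-0.4, -1.0, -0.6]
opening: 1.003
grip_force: 0.0
[0.506 0.353 0.075]
[0.399 0.467 0.075]
[0.413 0.248 0.075]
[0.307 0.376 0.075]
3.1 [ 0.55448795 -0.26483921  0.28250257] [-3.14020347e+00  2.13097003e-03 -6.35832675e-03] [[-0.001, -0.953, -0.302, 0.078], [1.0, -0.001, 0.001, 0.0], [-0.001, -0.302, 0.953, -0.144], [0.0, 0.0, 0.0, 1.0]]
bulb0 [217.  92.  42.  43.] 0.92
bulb0 [309.  95.  41.  48.] 0.69
cover [262. 194. 164. 155.] 0.76
plug [206. 178.  42.  60.] 0.97
```

View pics/w1.png

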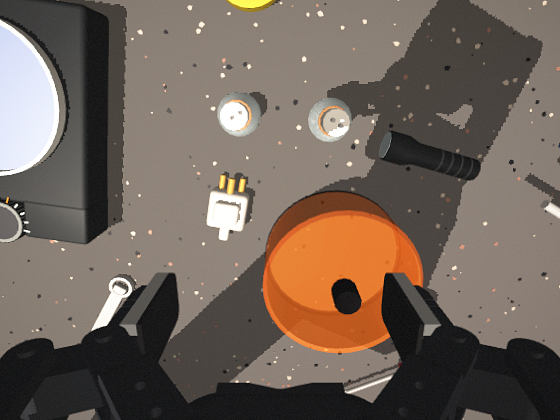

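Wrist view: bulbs at (239,114) and (330,119), caps at about (236,116) and (335,122). The cover's rim disc centre is near (343,281) and its knob at (346,296).

```bash
cat >> h.py <<'E'
def bulbs(p,c,name='bulb0',thr=.25):
    out=[]
    for b in manip.silhouettes(p,name):
        if b['confidence']<thr: continue
        pts=np.argwhere(b['pixels'])[:,::-1].astype(float)
        # fit x,y: silhouette hull of solid vs mask hull
        prof=[(0,.025),(.006,.025),(.030,.0155),(.054,.0145)] if name!='glue' else [(0,.016),(.034,.016),(.054,.003)]
        a=np.linspace(0,2*np.pi,40)
        out.append((b,pts,prof,a))
    res=[]
    from scipy.optimize import least_squares
    for b,pts,prof,a in out:
        lo,hi=pts.min(0),pts.max(0)+1
        tgt=np.r_[lo,hi]-.0
        def f(x):
            q=np.array([proj(c,[x[0]+r*np.cos(t),x[1]+r*np.sin(t),x[2]+z]) for z,r in prof for t in a])
            return np.r_[q.min(0),q.max(0)]+.5-tgt
        z0=0.
        x0=atz(c,*((lo+hi)/2),.02)[:2]
        g=lambda x:f([x[0],x[1],z0])
        s=least_squares(g,x0,x_scale=.01)
        s3=least_squares(f,[*s.x,0],x_scale=.01)
        res.append((b['confidence'],s.x.round(4),f([*s.x,0]).round(1),s3.x.round(4)))
    return res
E
python3 - <<'E'
from h import *
st=manip.state();p=manip.grab_frame('wrist');c=cam(p,st);print(st['position'])
for r in bulbs(p,c):print(*r)
for u in((236,116),(335,122)):print('cap',atz(c,*u,.054))
f=p['frame'].astype(int);m=(((f[:,:,0]-f[:,:,2])>90)&(f.sum(2)>100)).astype(np.uint8);m[:,:250]=0;m[:180]=0
# knob dark
k=(f.max(2)<45).astype(np.uint8);n,l,s,cc=cv2.connectedComponentsWithStats(k)
print(f[297,346]); i=l[297,346];print('knob',s[i],cc[i],'atz .10',atz(c,*cc[i],.1))
T=manip.grab_frame('top');ct=cam(T)
f=T['frame'].astype(int);k=(f.max(2)<60).astype(np.uint8);n,l,s,c2=cv2.connectedComponentsWithStats(k);i2=l[258,418];print(s[i2],c2[i2],tri(ray(c,*cc[i]),ray(ct,*c2[i2])))
E
```

```text
[ 0.54853064 -0.27057091  0.28104862]
0.9 [ 0.6148 -0.2174] [-0.  -0.6  0.   0.7] [ 0.6146 -0.2166 -0.0064]
0.84 [ 0.608  -0.3227] [ 0.6  0.6 -0.6 -0.6] [ 0.6085 -0.3213  0.011 ]
0.73 [ 0.7188 -0.2349] [-11.1 -23.5  11.2  29.5] [ 0.9955 -0.1335 -1.1776]
cap [ 0.60817275 -0.22697018  0.054     ]
cap [ 0.60209624 -0.32810514  0.054     ]
[37 35 38]
knob [327 274  29  35 760] [340.49210526 291.06710526] atz .10 [ 0.43326828 -0.33470494  0.1       ]
[     0      0    560    420 224576] [275.09773529 214.28288419] (array([ 0.55055555, -0.13945651,  0.36588409]), np.float64(0.2976249532528347))
```

Run:
```python
from h import *
for i in range(3):
    st=manip.state();p=manip.grab_frame('wrist');c=cam(p,st);print(st['position'].round(4),st['q'].round(4),[ (r[1],r[3]) for r in bulbs(p,c)[:2]])
    f=p['frame'].astype(int);k=(f.max(2)<45).astype(np.uint8);n,l,s,cc=cv2.connectedComponentsWithStats(k);i=l[291,340];print('knob',s[i],cc[i],'atz .10',atz(c,*cc[i],.1))
```

```text
[ 0.5484 -0.2711  0.2812] [-4.7850e-01  3.5240e-01  1.6148e+00 -2.0000e-04  1.1748e+00  1.0942e+00] [(array([ 0.6084, -0.3233]), array([ 0.6083, -0.3236, -0.0029])), (array([ 0.6154, -0.218 ]), array([ 0.6153, -0.2178, -0.0016]))]
knob [327 274  28  35 752] [340.16888298 290.70345745] atz .10 [ 0.43347465 -0.33471404  0.1       ]
[ 0.5486 -0.2709  0.2813] [-4.7820e-01  3.5240e-01  1.6145e+00 -1.0000e-04  1.1748e+00  1.0942e+00] [(array([ 0.6082, -0.3231]), array([ 0.6083, -0.3228,  0.0022])), (array([ 0.6145, -0.2178]), array([ 0.6145, -0.2176, -0.0011]))]
knob [327 274  28  35 758] [340.2414248  291.03562005] atz .10 [ 0.4333224  -0.33468994  0.1       ]
[ 0.5488 -0.2707  0.2813] [-0.4776  0.3525  1.6144 -0.      1.1748  1.0943] [(array([ 0.6148, -0.2175]), array([ 0.6148, -0.2174, -0.001 ])), (array([ 0.6079, -0.3229]), array([ 0.6074, -0.3244, -0.0122]))]
knob [327 274  29  35 761] [340.41392904 291.15374507] atz .10 [ 0.43345289 -0.33468657  0.1       ]
```

```bash
echo '[[[0,0,0,0.03,0.026,0.03,0.6],[0,0,0,0.059,0.053,0.06,0.6],[0,0,0,0.059,0.053,0.11,0.6],[0,0,0,0.059,0.053,0.16,0.6],[0,0,0,0.059,0.053,0.2,0.6],[0,0,0,0.059,0.053,0.23,0.6],[0,0,0,0.059,0.053,0.245,0.6],[0,0,0,0.059,0.053,0.245,0.6]]]' | python3 -m jog 30; echo '[[[0,0,0,0,0,0,0.2],[0,0,0,0,0,0,0.2],[0,0,0,0,0,0,0.2],[0,0,0,0,0,0,0.2],[0,0,0,0,0,0,0.2],[0,0,0,0,0,0,0.2]]]' | python3 -m jog 30
```

```text
t: 4.8
position: [0.6078, -0.3229, 0.0355]
ee_rot: [-3.141, 0.0, 0.002]
wrist_force: [0.1, -0.1, 0.1]
opening: 0.598
grip_force: 0.0
t: 5.55
position: [0.6093, -0.3236, 0.038]
ee_rot: [3.14, -0.0, 0.004]
wrist_force: [0.3, 0.5, 6.5]
opening: 0.328
grip_force: 30.5
```

```bash
echo '[[[0,0,0,0,0,-0.03,0.2],[0,0,0,0,0,-0.08,0.2],[0,0,0,0,0,-0.14,0.2],[0,0,0,0,-0.03,-0.19,0.2],[0,0,0,0,-0.07,-0.23,0.2],[0,0,0,0,-0.12,-0.26,0.2],[0,0,0,0,-0.175,-0.27,0.2],[0,0,0,0,-0.23,-0.27,0.2]]]' | python3 -m jog; echo '[[[0,0,0,0,-0.05,0,0.2],[0,0,0,0,-0.09,0,0.2],[0,0,0,0,-0.123,0,0.2],[0,0,0,0,-0.123,0,0.2],[0,0,0,0,-0.123,0,0.2],[0,0,0,0,-0.123,0,0.2]]]' | python3 -m jog
cat > pod.py <<'E'
from h import *
def pod(p,c,nm):
    f=p['frame'].astype(int)
    m=((f[:,:,2]>170)&(f[:,:,2]-f[:,:,0]>25)).astype(np.uint8)
    m=cv2.morphologyEx(m,cv2.MORPH_CLOSE,np.ones((5,5)))
    n,l,s,cc=cv2.connectedComponentsWithStats(m);i=1+np.argmax(s[1:,4])
    cn=max(cv2.findContours((l==i).astype(np.uint8),0,1)[0],key=cv2.contourArea)
    W=np.array([atz(c,*q,.057)[:2] for q in cv2.convexHull(cn)[:,0]])
    A=np.c_[2*W,np.ones(len(W))];x=np.linalg.lstsq(A,(W**2).sum(1),rcond=None)[0];r=np.sqrt(x[2]+x[:2]@x[:2])
    print(nm,'win',s[i],x[:2].round(4),'r',r.round(4),'res',(np.hypot(*(W-x[:2]).T)-r).std().round(4))
    q=manip.silhouettes(p,'pod')
    for b in q[:1]:
        h=cv2.convexHull(np.argwhere(b['pixels'])[:,::-1].astype(np.int32));print(b['confidence'],b['extent'],cv2.approxPolyDP(h,4,True)[:,0].tolist())
E
python3 - <<'E'
from pod import *
st=manip.state();p=manip.grab_frame('wrist');c=cam(p,st);print(st['position'].round(4),st['grip_force'],st['opening']);save(p,'w2')
pod(p,c,'wrist');print(bulbs(p,c))
for b in manip.boxes_of(p,'timer')[:2]: print(b)
E
```

```text
t: 6.55
position: [0.6085, -0.0916, 0.308]
ee_rot: [3.141, -0.001, 0.004]
wrist_force: [0.5, -1.2, -0.2]
opening: 0.324
grip_force: 29.9
t: 7.3
position: [0.6083, 0.0289, 0.3063]
ee_rot: [3.141, -0.002, -0.0]
wrist_force: [-0.9, 0.0, -0.5]
opening: 0.32
grip_force: 29.9
[0.6083 0.0289 0.3063] 29.87727642059326 0.3195406235842167
wrist win [ 238   75  107  133 5357] [0.6349 0.0301] r 0.0739 res 0.0003
0.59 [178.4, 35.4, 206.2, 234.0] [[381, 67], [336, 269], [182, 253], [201, 38], [282, 37]]
[(0.93, array([ 0.6146, -0.219 ]), array([-0.2, -0.3,  0.2,  0.4]), array([ 0.6138, -0.2219, -0.0049])), (0.65, array([0.6161, 0.2169]), array([-0. ,  0.1,  0.1, -0.1]), array([ 6.161e-01,  2.170e-01, -1.000e-04])), (0.57, array([0.4729, 0.0299]), array([ 27.9,  39.1, -27.9, -38.5]), array([0.6074, 0.0289, 0.2669]))]
```

View pics/w2.png

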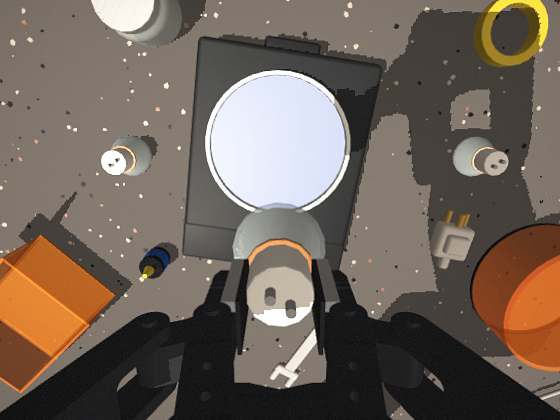

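Wrist view: bulb held upright between the fingers, window centred near (278,143), bulbs at (128,158) and (480,160), glue at (155,262), housing far corners at (201,38) and (381,67). I'm placing the first bulb at (0.670, 0.010).

```bash
echo '[[[0,0,0,0.03,0.01,0.03,0.2],[0,0,0,0.062,0.019,0.06,0.2],[0,0,0,0.062,0.019,0.11,0.2],[0,0,0,0.062,0.019,0.15,0.2],[0,0,0,0.062,0.019,0.18,0.2],[0,0,0,0.062,0.019,0.2,0.2],[0,0,0,0.062,0.019,0.207,0.2],[0,0,0,0.062,0.019,0.21,0.2]]]' | python3 -m jog;echo '[[[0,0,0,0,0,0.001,0.2],[0,0,0,0,0,0.002,0.2]]]' | python3 -m jog
```

```text
t: 8.5
position: [0.6709, 0.0108, 0.0969]
ee_rot: [3.142, -0.0, 0.002]
wrist_force: [0.5, 1.1, 0.1]
opening: 0.323
grip_force: 29.9
t: 8.75
position: [0.6709, 0.0109, 0.0953]
ee_rot: [-3.142, 0.0, -0.003]
wrist_force: [0.1, -0.1, -0.3]
opening: 0.326
grip_force: 29.9
```

```bash
echo '[[[0,0,0,0,0,0.001,0.2],[0,0,0,0,0,0.002,0.2],[0,0,0,0,0,0.002,0.6],[0,0,0,0,0,0.002,0.6],[0,0,0,0,0,0.002,0.6],[0,0,0,0,0,-0.02,0.6],[0,0,0,0,0,-0.06,0.6],[0,0,0,0,0,-0.11,0.6]]]' | python3 -m jog;echo '[[[0,0,0,-0.02,0.04,-0.04,0.6],[0,0,0,-0.03,0.09,-0.06,0.6],[0,0,0,-0.045,0.14,-0.06,0.6],[0,0,0,-0.056,0.19,-0.06,0.6],[0,0,0,-0.09,0.229,-0.06,0.6],[0,0,0,-0.09,0.229,-0.06,0.6],[0,0,0,-0.09,0.229,-0.06,0.6],[0,0,0,-0.09,0.229,-0.06,0.6]]]' | python3 -m jog
python3 - <<'E'
from pod import *
st=manip.state();p=manip.grab_frame('wrist');c=cam(p,st);print(st['position'].round(4));save(p,'w3')
for r in bulbs(p,c):print(*r)
T=manip.grab_frame('top');S=manip.grab_frame('side')
for P in(T,S): print([(b['extent'],round(b['confidence'],2)) for b in manip.boxes_of(P,'bulb0')])
E
```

```text
t: 9.75
position: [0.6699, 0.0109, 0.206]
ee_rot: [-3.142, 0.0, 0.002]
wrist_force: [0.3, 0.1, -0.3]
opening: 0.6
grip_force: 0.0
t: 10.75
position: [0.581, -0.2172, 0.2649]
ee_rot: [3.141, 0.002, 0.001]
wrist_force: [1.3, 0.8, 0.4]
opening: 0.598
grip_force: 0.0
[ 0.581  -0.2172  0.2649]
0.87 [ 0.6148 -0.2184] [ 0.3 -0.1 -0.3  0.1] [ 0.615  -0.2184  0.0026]
0.65 [0.6728 0.0396] [-3.1  4.3  3.5 -4.4] [ 0.673   0.0425 -0.0043]
[([190.5, 193.0, 21.6, 14.2], 0.82), ([265.1, 163.4, 14.3, 20.8], 0.62), ([351.9, 189.9, 11.1, 14.9], 0.58)]
[([269.2, 185.7, 11.5, 18.1], 0.73), ([231.5, 276.1, 19.9, 29.7], 0.65), ([228.9, 205.1, 18.4, 27.2], 0.55), ([295.1, 280.6, 16.5, 24.3], 0.41)]
```

```bash
echo '[[[0,0,0,0.034,0.001,0.05,0.6],[0,0,0,0.034,0.001,0.1,0.6],[0,0,0,0.034,0.001,0.15,0.6],[0,0,0,0.034,0.001,0.19,0.6],[0,0,0,0.034,0.001,0.22,0.6],[0,0,0,0.034,0.001,0.228,0.6],[0,0,0,0.034,0.001,0.228,0.6]]]' | python3 -m jog 30; echo '[[[0,0,0,0,0,0,0.2],[0,0,0,0,0,0,0.2],[0,0,0,0,0,0,0.2],[0,0,0,0,0,0,0.2],[0,0,0,0,0,0,0.2]]]' | python3 -m jog 30;echo '[[[0,0,0,0,0,-0.05,0.2],[0,0,0,0,0,-0.11,0.2],[0,0,0,0,0,-0.17,0.2],[0,0,0,-0.01,-0.05,-0.19,0.2],[0,0,0,-0.015,-0.1,-0.19,0.2],[0,0,0,-0.015,-0.15,-0.19,0.2],[0,0,0,-0.015,-0.19,-0.19,0.2],[0,0,0,-0.015,-0.228,-0.17,0.2]]]' | python3 -m jog
```

```text
t: 11.92
position: [0.6144, -0.2191, 0.0364]
ee_rot: [-3.141, 0.0, 0.0]
wrist_force: [-0.1, 0.0, 1.5]
opening: 0.599
grip_force: 0.0
t: 12.55
position: [0.6154, -0.2195, 0.038]
ee_rot: [3.141, -0.0, 0.004]
wrist_force: [-1.0, 1.3, 7.1]
opening: 0.327
grip_force: 29.9
t: 13.55
position: [0.6003, 0.0103, 0.2081]
ee_rot: [3.142, 0.0, 0.007]
wrist_force: [0.1, -0.4, -0.4]
opening: 0.33
grip_force: 30.1
```

```bash
echo '[[[0,0,0,0,0,0.04,0.2],[0,0,0,0,0,0.07,0.2],[0,0,0,0,0,0.095,0.2],[0,0,0,0,0,0.107,0.2],[0,0,0,0,0,0.111,0.2],[0,0,0,0,0,0.113,0.2],[0,0,0,0,0,0.113,0.2]]]' | python3 -m jog; echo '[[[0,0,0,0,0,0,0.6],[0,0,0,0,0,0,0.6],[0,0,0,0,0,0,0.6],[0,0,0,0,0,-0.03,0.6],[0,0,0,0,0,-0.08,0.6],[0,0,0,0,0,-0.14,0.6],[0,0,0,-0.02,-0.05,-0.17,0.6],[0,0,0,-0.02,-0.1,-0.17,0.6]]]' | python3 -m jog;echo '[[[0,0,0,0,-0.05,0,0.6],[0,0,0,0,-0.107,0,0.6],[0,0,0,0,-0.107,0,0.6],[0,0,0,0,-0.107,0,0.6],[0,0,0,0,-0.107,0,0.6],[0,0,0,0,-0.107,0,0.6]]]' | python3 -m jog
python3 - <<'E'
from pod import *
st=manip.state();p=manip.grab_frame('wrist');c=cam(p,st);print(st['position'].round(4));save(p,'w3')
for r in bulbs(p,c):print(*r)
print(bulbs(p,c,'glue'))
E
```

```text
t: 14.42
position: [0.5997, 0.0089, 0.0951]
ee_rot: [-3.142, 0.001, -0.002]
wrist_force: [-3.1, 1.1, 6.3]
opening: 0.327
grip_force: 30.6
t: 15.42
position: [0.5801, 0.1097, 0.2668]
ee_rot: [-3.141, 0.003, -0.009]
wrist_force: [2.2, 0.7, -1.1]
opening: 0.601
grip_force: 0.0
t: 16.18
position: [0.5795, 0.2147, 0.2634]
ee_rot: [3.142, -0.003, -0.0]
wrist_force: [0.3, 0.6, -1.0]
opening: 0.6
grip_force: 0.0
[0.5795 0.2147 0.2634]
0.88 [ 0.59   -0.0284] [ 5.3  3.9 -4.7 -3.9] [0.599  0.0056 0.0531]
0.8 [ 0.6725 -0.0261] [ 6.5  3.9 -5.7 -4.5] [0.6699 0.0103 0.057 ]
0.66 [0.616  0.2173] [-0.3  0.3  0.3 -0.3] [ 0.616   0.2173 -0.    ]
[(0.85, array([0.4753, 0.198 ]), array([ 0.3, -0.1, -0.2,  0.1]), array([0.4762, 0.1981, 0.0019])), (0.35, array([0.3932, 0.4241]), array([  98.5,   70.1, -105.2,  -69.7]), array([0.7001, 0.1821, 0.4595]))]
```

View pics/w3.png

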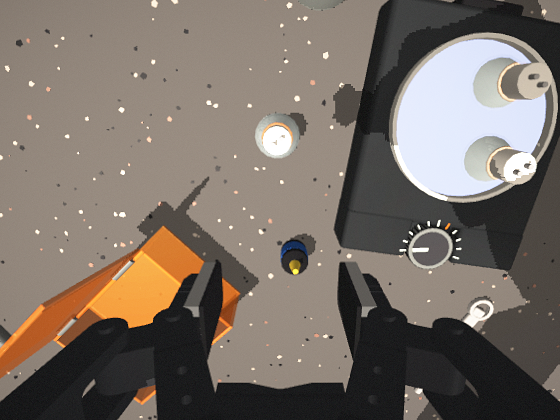

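Both placed bulbs stand upright inside the rim at (500,83) and (490,160). The third bulb is at (277,135), the glue at (293,258), and the timer pointer at (420,249) with the orange tick near (448,227).

```bash
echo '[[[0,0,0,0.036,-0.003,0.05,0.6],[0,0,0,0.036,-0.003,0.1,0.6],[0,0,0,0.036,-0.003,0.15,0.6],[0,0,0,0.036,-0.003,0.19,0.6],[0,0,0,0.036,-0.003,0.22,0.6],[0,0,0,0.036,-0.003,0.226,0.6],[0,0,0,0.036,-0.003,0.226,0.6]]]' | python3 -m jog 30; echo '[[[0,0,0,0,0,0,0.2],[0,0,0,0,0,0,0.2],[0,0,0,0,0,0,0.2],[0,0,0,0,0,0,0.2],[0,0,0,0,0,0,0.2]]]' | python3 -m jog 30;echo '[[[0,0,0,0,0,-0.05,0.2],[0,0,0,0,0,-0.11,0.2],[0,0,0,0,0,-0.17,0.2],[0,0,0,0.01,0.05,-0.19,0.2],[0,0,0,0.019,0.1,-0.19,0.2],[0,0,0,0.019,0.147,-0.17,0.2],[0,0,0,0.019,0.147,-0.14,0.2],[0,0,0,0.019,0.147,-0.11,0.2]]]' | python3 -m jog
```

```text
t: 17.2
position: [0.6157, 0.2188, 0.0377]
ee_rot: [-3.142, 0.001, -0.0]
wrist_force: [-0.3, -0.2, 0.3]
opening: 0.599
grip_force: 0.0
t: 17.82
position: [0.6165, 0.2192, 0.0391]
ee_rot: [-3.141, 0.0, -0.004]
wrist_force: [-0.8, -1.6, 6.0]
opening: 0.324
grip_force: 30.0
t: 18.82
position: [0.6344, 0.0709, 0.1472]
ee_rot: [-3.141, 0.003, -0.002]
wrist_force: [0.5, -0.4, -0.8]
opening: 0.321
grip_force: 30.0
```

```bash
echo '[[[0,0,0,0.001,0,0.025,0.2],[0,0,0,0.001,0,0.042,0.2],[0,0,0,0.001,0,0.048,0.2],[0,0,0,0.001,0,0.051,0.2],[0,0,0,0.001,0,0.052,0.2],[0,0,0,0.001,0,0.052,0.6],[0,0,0,0.001,0,0.052,0.6],[0,0,0,0.001,0,0.052,0.6]]]' | python3 -m jog; echo '[[[0,0,0,0,0,-0.03,0.6],[0,0,0,0,0,-0.08,0.6],[0,0,0,0,0,-0.13,0.6],[0,0,0,-0.04,-0.03,-0.15,0.6],[0,0,0,-0.08,-0.06,-0.16,0.6],[0,0,0,-0.12,-0.09,-0.16,0.6],[0,0,0,-0.16,-0.11,-0.16,0.6],[0,0,0,-0.19,-0.127,-0.16,0.6]]]' | python3 -m jog;echo '[[[0,0,0,0,0,0,0.6],[0,0,0,0,0,0,0.6],[0,0,0,0,0,0,0.6],[0,0,0,0,0,0,0.6]]]' | python3 -m jog
python3 - <<'E'
from pod import *
st=manip.state();p=manip.grab_frame('wrist');c=cam(p,st);print(st['position'].round(4))
print(bulbs(p,c,'glue')[:1]); 
for r in bulbs(p,c):print(r[0],r[3])
save(p,'w4')
E
```

```text
t: 19.82
position: [0.6355, 0.0719, 0.0956]
ee_rot: [-3.142, 0.0, -0.001]
wrist_force: [0.5, -0.3, 0.4]
opening: 0.599
grip_force: 0.0
t: 20.82
position: [0.4436, 0.1995, 0.2555]
ee_rot: [-3.141, -0.001, -0.0]
wrist_force: [0.8, 0.5, 0.3]
opening: 0.606
grip_force: 0.0
t: 21.32
position: [0.446, 0.1985, 0.2552]
ee_rot: [3.142, -0.002, -0.0]
wrist_force: [-0.3, 0.3, -0.4]
opening: 0.599
grip_force: 0.0
[0.446  0.1985 0.2552]
[(0.94, array([0.4733, 0.1973]), array([-0. , -0.6,  0. ,  0.5]), array([ 0.4724,  0.1973, -0.0068]))]
0.73 [ 0.6026 -0.0368 -0.0165]
```

View pics/w4.png

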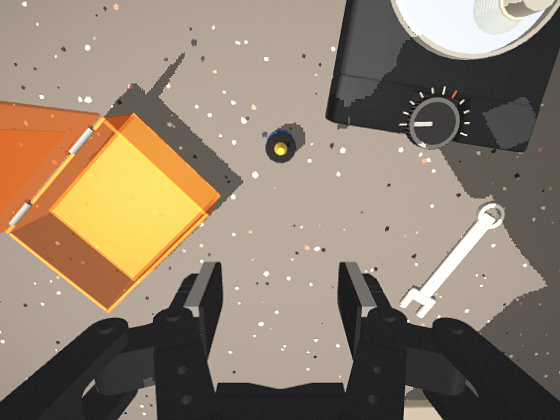

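Wrist view: glue at (281,147), box rim corners at about (133,114), (8,232), (219,197) and (109,311), timer wheel at (434,123).

```bash
python3 - <<'E'
from h import *
st=manip.state();p=manip.grab_frame('wrist');c=cam(p,st)
for q in((133,114),(8,232),(219,197),(109,311)):print(atz(c,*q,.075).round(3))
print('wheel',atz(c,434.5,123,.055))
E
echo '[[[0,0,0,0.028,0.001,0.05,0.6],[0,0,0,0.028,0.001,0.1,0.6],[0,0,0,0.028,0.001,0.15,0.6],[0,0,0,0.028,0.001,0.19,0.6],[0,0,0,0.028,0.001,0.22,0.6],[0,0,0,0.028,0.001,0.235,0.6],[0,0,0,0.028,0.001,0.24,0.6],[0,0,0,0.028,0.001,0.24,0.6]]]' | python3 -m jog; echo '[[[0,0,0,0,0,0,0.2],[0,0,0,0,0,0,0.2],[0,0,0,0,0,0,0.2],[0,0,0,0,0,0,0.2],[0,0,0,0,0,-0.05,0.2],[0,0,0,0,0,-0.1,0.2],[0,0,0,0,0,-0.16,0.2],[0,0,0,0,0,-0.21,0.2]]]' | python3 -m jog 25
```

```text
[0.51  0.328 0.075]
[0.397 0.468 0.075]
[0.433 0.256 0.075]
[0.307 0.38  0.075]
wheel [0.50021198 0.04998815 0.055     ]
t: 22.52
position: [0.4739, 0.1981, 0.0158]
ee_rot: [-3.141, 0.0, -0.001]
wrist_force: [-0.1, -0.5, -1.2]
opening: 0.599
grip_force: 0.0
t: 23.52
position: [0.4734, 0.198, 0.2281]
ee_rot: [-3.141, 0.0, -0.003]
wrist_force: [0.7, -0.8, 0.1]
opening: 0.36
grip_force: 25.0
```

```bash
echo '[[[0,0,-0.16,-0.017,-0.028,0,0.2],[0,0,-0.32,-0.035,-0.056,0,0.2],[0,0,-0.48,-0.052,-0.084,0,0.2],[0,0,-0.65,-0.07,-0.112,0,0.2],[0,0,-0.813,-0.087,-0.14,0,0.2],[0,0,-0.813,-0.087,-0.14,0,0.2],[0,0,-0.813,-0.087,-0.14,0,0.2]]]' | python3 -m jog
python3 - <<'E'
from h import *
st=manip.state();p=manip.grab_frame('wrist');c=cam(p,st);print(st['position'],st['ee_rot']);save(p,'w5')
E
```

```text
t: 24.4
position: [0.3864, 0.3376, 0.2255]
ee_rot: [2.886, 1.24, 0.0]
wrist_force: [0.4, -0.4, -0.4]
opening: 0.36
grip_force: 25.1
[0.38637445 0.33757761 0.22549567] [2.88632038e+00 1.23989505e+00 2.71326275e-04]
```

View pics/w5.png

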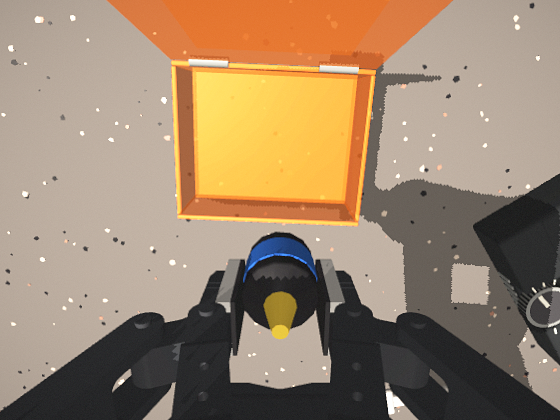

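Wrist view: box rim corners at (173,64), (376,72), (180,216) and (357,223), almost square to the tool. The glue is held upright.

Run:
```python
from h import *
st=manip.state();p=manip.grab_frame('wrist');c=cam(p,st)
R=Ro.from_rotvec(st['ee_rot']).as_matrix()
C=[]
for q in((173,64),(376,72),(180,216),(357,223)):
    X=atz(c,*q,.075);C.append(X);print(X.round(3),(R.T@(X-st['position'])).round(3))
m=np.mean(C,0);print('centre',m,(R.T@(m-st['position'])).round(3))
```

```text
[0.398 0.468 0.075] [ 0.102 -0.082  0.15 ]
[0.508 0.354 0.075] [0.096 0.076 0.15 ]
[0.308 0.381 0.075] [-0.023 -0.087  0.15 ]
[0.417 0.268 0.075] [-0.029  0.069  0.15 ]
centre [0.40765649 0.36784788 0.075     ] [ 0.037 -0.006  0.15 ]
```

```bash
echo '[[[0,0,0,0.007,-0.005,0.04,0.2],[0,0,0,0.007,-0.005,0.09,0.2],[0,0,0,0.007,-0.005,0.14,0.2],[0,0,0,0.007,-0.005,0.175,0.2],[0,0,0,0.007,-0.005,0.195,0.2],[0,0,0,0.007,-0.005,0.202,0.2],[0,0,0,0.007,-0.005,0.204,0.2],[0,0,0,0.007,-0.005,0.204,0.2]]]' | python3 -m jog; echo '[[[0,0,0,0,0,0.001,0.2],[0,0,0,0,0,0.001,0.55],[0,0,0,0,0,0.001,0.55],[0,0,0,0,0,0.001,0.55]]]' | python3 -m jog
```

```text
t: 25.5
position: [0.3882, 0.3467, 0.0221]
ee_rot: [-2.886, -1.241, -0.002]
wrist_force: [0.5, 0.7, -0.5]
opening: 0.366
grip_force: 25.1
t: 26.0
position: [0.3876, 0.3465, 0.0204]
ee_rot: [-2.886, -1.242, -0.0]
wrist_force: [0.7, -0.3, -0.5]
opening: 0.547
grip_force: 0.0
```

```bash
echo '[[[0,0,0,0,0,-0.04,0.55],[0,0,0,0,0,-0.1,0.55],[0,0,0,0,0,-0.16,0.3],[0,0,0,0,0,-0.22,0],[0,0,0,0.03,0.01,-0.26,0],[0,0,0,0.08,0.03,-0.27,0],[0,0,0,0.13,0.05,-0.27,0],[0,0,0,0.18,0.05,-0.27,0]]]' | python3 -m jog;echo '[[[0,0,0,0.02,0,0,0],[0,0,0,0.025,0,0.03,0],[0,0,0,0.025,0,0.08,0],[0,0,0,0.025,0,0.13,0],[0,0,0,0.025,0,0.13,0]]]' | python3 -m jog
python3 - <<'E'
from h import *
p=manip.grab_frame('side');save(p,'s2')
T=manip.grab_frame('top');ct=cam(T)
im=np.hstack([cv2.resize(p['frame'][200:420,180:460],None,fx=1.4,fy=1.4),cv2.resize(T['frame'][180:400,30:310],None,fx=1.4,fy=1.4)]);cv2.imwrite('pics/s2c.png',im[:,:,::-1])
E
```

```text
t: 27.0
position: [0.5496, 0.4427, 0.2906]
ee_rot: [2.887, 1.239, 0.001]
wrist_force: [-0.0, -0.2, -0.8]
opening: 0.001
grip_force: 0.0
t: 27.62
position: [0.5621, 0.4589, 0.1554]
ee_rot: [2.883, 1.241, -0.015]
wrist_force: [0.0, 0.5, 0.1]
opening: 0.003
grip_force: 0.0
```

View pics/s2c.png

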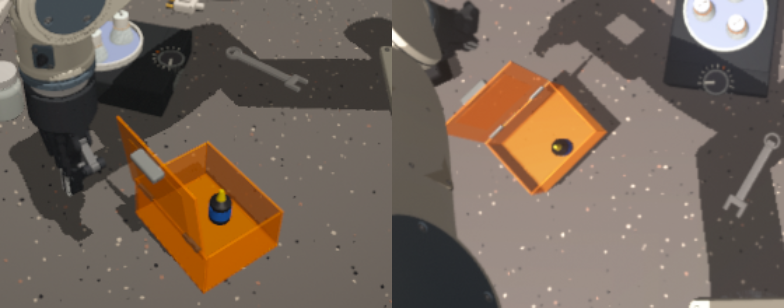

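The glue stands in the box near (560,147) in the right half, and the lid is still open with the gripper behind it. Now pushing the lid.

```bash
echo '[[[0,0,0,-0.02,0,0,0],[0,0,0,-0.04,0,0,0],[0,0,0,-0.055,0,0,0],[0,0,0,-0.07,0,0,0],[0,0,0,-0.085,0,0,0],[0,0,0,-0.1,0,0,0],[0,0,0,-0.115,0,0,0],[0,0,0,-0.13,0,0,0]]]' | python3 -m jog; echo '[[[0,0,0,-0.015,0,0,0],[0,0,0,-0.03,0,0,0],[0,0,0,-0.035,0,0,0],[0,0,0,-0.035,0,-0.03,0],[0,0,0,-0.035,0,-0.08,0],[0,0,0,-0.035,0,-0.12,0]]]' | python3 -m jog; echo '[[[0,0,0,0,0.05,0,0.5],[0,0,0,0,0.1,0,0.5],[0,0,0,0,0.15,0,0.5],[0,0,0,0,0.2,0,0.5],[0,0,0,0,0.2,0,0.5],[0,0,0,0,0.2,0,0.5],[0,0,0,0,0.2,0,0.5],[0,0,0,0,0.2,0,0.5]]]' | python3 -m jog
python3 - <<'E'
from h import *
p=manip.grab_frame('side');T=manip.grab_frame('top')
im=np.hstack([cv2.resize(p['frame'][200:420,180:460],None,fx=1.4,fy=1.4),cv2.resize(T['frame'][180:400,30:310],None,fx=1.4,fy=1.4)]);cv2.imwrite('pics/s3c.png',im[:,:,::-1])
E
```

```text
t: 28.72
position: [0.4746, 0.3657, 0.1601]
ee_rot: [2.886, 1.242, -0.001]
wrist_force: [0.1, 1.1, -1.4]
opening: -0.0
grip_force: 0.2
t: 29.48
position: [0.4517, 0.3413, 0.2822]
ee_rot: [-2.885, -1.242, -0.002]
wrist_force: [0.6, 0.1, -0.2]
opening: -0.002
grip_force: 0.0
t: 30.48
position: [0.596, 0.2045, 0.2805]
ee_rot: [-2.885, -1.244, -0.0]
wrist_force: [-0.7, 0.4, 0.2]
opening: 0.503
grip_force: 0.0
```

View pics/s3c.png

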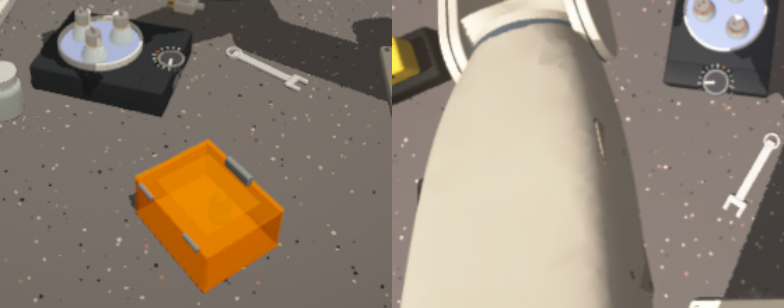

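Lid is shut flat, and all three bulbs stand in the pod at (83,25), (120,28) and (93,43). Now on to the cover.

```bash
echo '[[[0,0,0.1,-0.05,0.021,0,0.5],[0,0,0.2,-0.1,0.043,0,0.5],[0,0,0.3,-0.15,0.064,0,0.5],[0,0,0.4,-0.2,0.085,0,0.5],[0,0,0.5,-0.25,0.107,0,0.5],[0,0,0.6,-0.3,0.128,0,0.5],[0,0,0.7,-0.35,0.15,0,0.5],[0,0,0.813,-0.395,0.171,0,0.5]]]' | python3 -m jog; echo '[[[0,0,0,-0.012,0.04,0,0.6],[0,0,0,-0.025,0.08,0,0.6],[0,0,0,-0.039,0.12,0,0.6],[0,0,0,-0.039,0.135,0,0.6],[0,0,0,-0.039,0.135,0,0.6],[0,0,0,-0.039,0.135,0,0.6],[0,0,0,-0.039,0.135,0,0.6]]]' | python3 -m jog
python3 - <<'E'
from h import *
for i in range(2):
    st=manip.state();p=manip.grab_frame('wrist');c=cam(p,st);print(st['position'],st['ee_rot'])
save(p,'w6')
b=manip.boxes_of(p,'cover');print(b)
f=p['frame'].astype(int);k=(f.max(2)<60).astype(np.uint8);n,l,s,cc=cv2.connectedComponentsWithStats(k)
u=proj(c,[.4333,-.3347,.1]);print(u);i=l[int(u[1]),int(u[0])];print('knob',s[i],cc[i],atz(c,*cc[i],.1))
S=manip.grab_frame('side');cs=cam(S);f=S['frame'].astype(int);k=(f.max(2)<60).astype(np.uint8);n,l,s,c2=cv2.connectedComponentsWithStats(k);i2=l[157,340];print(s[i2],c2[i2],tri(ray(c,*cc[i]),ray(cs,*c2[i2])))
E
```

```text
t: 31.58
position: [0.4485, -0.2022, 0.2807]
ee_rot: [3.141, -0.006, 0.001]
wrist_force: [1.0, 0.1, -0.6]
opening: 0.495
grip_force: 0.0
t: 32.45
position: [0.4106, -0.3346, 0.2803]
ee_rot: [-3.141, -0.002, 0.0]
wrist_force: [-0.4, 0.9, -1.0]
opening: 0.594
grip_force: 0.0
[ 0.41061188 -0.33463591  0.28032091] [-3.14131694e+00 -2.12112408e-03  1.20591979e-04]
[ 0.41056969 -0.3347728   0.28036645] [-3.14141788e+00 -1.85496843e-03  6.88828405e-05]
[{'extent': [188.8, 60.0, 180.5, 174.6], 'confidence': 0.79}]
[278.81103427 159.84535351]
knob [     0      0    560    420 192239] [282.02635261 180.31368245] [ 0.41397404 -0.33770884  0.1       ]
[336 153   8  11  75] [339.56       157.78666667] (array([ 0.42446597, -0.33623698,  0.10330095]), np.float64(0.019190008164044828))
```

View pics/w6.png

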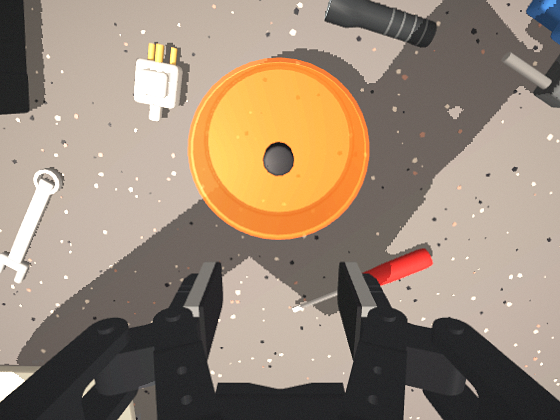

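Wrist view: cover centred at about (279,150) with its knob at (278,158), matching the predicted position.

```bash
echo '[[[0,0,0,0.023,0,0.05,0.6],[0,0,0,0.023,0,0.1,0.6],[0,0,0,0.023,0,0.14,0.6],[0,0,0,0.023,0,0.17,0.6],[0,0,0,0.023,0,0.185,0.6],[0,0,0,0.023,0,0.19,0.6],[0,0,0,0.023,0,0.19,0.6]]]' | python3 -m jog 60; echo '[[[0,0,0,0,0,0,0.2],[0,0,0,0,0,0,0.2],[0,0,0,0,0,0,0.2],[0,0,0,0,0,0,0.2],[0,0,0,0,0,0,0.2]]]' | python3 -m jog 60; echo '[[[0,0,0,0,0,-0.02,0.2],[0,0,0,0,0,-0.06,0.2],[0,0,0,0,0,-0.11,0.2],[0,0,0,0,0,-0.16,0.2],[0,0,0,0,0,-0.19,0.2],[0,0,0,0,0,-0.19,0.2]]]' | python3 -m jog
```

```text
t: 33.52
position: [0.4337, -0.3361, 0.0909]
ee_rot: [3.141, -0.0, 0.001]
wrist_force: [-0.5, -0.2, 1.0]
opening: 0.602
grip_force: 0.0
t: 34.15
position: [0.4338, -0.336, 0.0917]
ee_rot: [3.141, -0.001, 0.002]
wrist_force: [-0.3, 2.3, 5.4]
opening: 0.309
grip_force: 58.6
t: 34.9
position: [0.4342, -0.3366, 0.2831]
ee_rot: [3.138, -0.0, 0.007]
wrist_force: [-0.1, 0.2, -2.8]
opening: 0.3
grip_force: 59.6
```

Run:
```python
from h import *
from scipy.optimize import least_squares
f=cv2.imread('pics/w6.png')[:,:,::-1].astype(int)
st=dict(position=np.array([.41057,-.3347,.28035]),ee_rot=np.array([-3.1414,-.0019,.0001]))
p=manip.grab_frame('wrist');save(p,'w7');c=cam(p,st)
def outl(f):
    m=(((f[:,:,0]-f[:,:,2])>80)&(f[:,:,1]>40)).astype(np.uint8)
    m=cv2.morphologyEx(m,cv2.MORPH_OPEN,np.ones((5,5)));n,l,s,cc=cv2.connectedComponentsWithStats(m);i=1+np.argmax(s[1:,4])
    return s[i],cv2.convexHull(max(cv2.findContours((l==i).astype(np.uint8),0,1)[0],key=cv2.contourArea))[:,0]
s,h=outl(f);print(s,len(h))
a=np.linspace(0,2*np.pi,120)
def hull(x,c):
    q=np.array([proj(c,[x[0]+.088*np.cos(t),x[1]+.088*np.sin(t),z]) for z in(x[2],x[2]+.085) for t in a],np.float32);return cv2.convexHull(q)
def res(x,h,c): H=hull(x,c);return [cv2.pointPolygonTest(H,(float(u),float(v)),True) for u,v in h]
r=least_squares(lambda x:res([*x,0],h,c),[.4333,-.3347],x_scale=.01,diff_step=1e-3);print(r.x,np.std(r.fun))
# held, current
st=manip.state();c=cam(p,st);s,h=outl(p['frame'].astype(int));print(s,st['position'])
h=np.array([q for q in h if q[1]<200]);z=st['position'][2]-.0917
r=least_squares(lambda x:res([*x,z],h,c),st['position'][:2],x_scale=.01,diff_step=1e-3);print(r.x,np.std(r.fun),len(h),r.x-st['position'][:2])
```

```text
[  187    57   183   183 25312] 60
[ 0.43508866 -0.33405971] 0.16391300261626135
[   95    68   370   258 68961] [ 0.43325141 -0.33584691  0.28097892]
[ 0.43412377 -0.33642989] 0.9350592238657749 34 [ 0.00087236 -0.00058298]
```

View pics/w7.png

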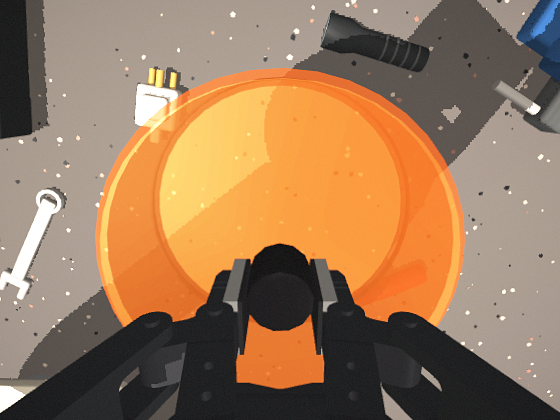

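The cover hangs level in the grip, its knob at (280,288), centred on the TCP to about 1 mm.

```bash
echo '[[[0,0,0,0.02,-0.036,0,0.2],[0,0,0,0.045,-0.08,0,0.2],[0,0,0,0.07,-0.125,0,0.2],[0,0,0,0.095,-0.17,0,0.2],[0,0,0,0.12,-0.22,0,0.2],[0,0,0,0.145,-0.265,0,0.2],[0,0,0,0.17,-0.31,0,0.2],[0,0,0,0.185,-0.338,0,0.2]]]' | python3 -m jog; echo '[[[0,0,0,0.01,-0.018,0,0.2],[0,0,0,0.0155,-0.028,0,0.2],[0,0,0,0.0155,-0.028,0,0.2],[0,0,0,0.0155,-0.028,0.03,0.2],[0,0,0,0.0155,-0.028,0.05,0.2],[0,0,0,0.0155,-0.028,0.05,0.2],[0,0,0,0.0155,-0.028,0.05,0.2]]]' | python3 -m jog
python3 - <<'E'
from h import *
for i in range(2): st=manip.state();print(st['position'],st['ee_rot']);p=manip.grab_frame('wrist')
S=manip.grab_frame('side');save(p,'w8')
im=np.hstack([p['frame'][::,:],cv2.resize(S['frame'][150:300,170:340],None,fx=2,fy=2)[:420] if 0 else cv2.copyMakeBorder(S['frame'][130:310,170:380],0,240,0,0,0)]);cv2.imwrite('pics/w8c.png',im[:,:,::-1])
E
```

```text
t: 35.95
position: [0.6179, 0.0045, 0.2775]
ee_rot: [-3.141, -0.002, 0.006]
wrist_force: [0.1, -0.7, -1.9]
opening: 0.302
grip_force: 59.7
t: 36.83
position: [0.6342, 0.0294, 0.2313]
ee_rot: [3.141, -0.002, 0.002]
wrist_force: [0.2, 0.1, -2.7]
opening: 0.309
grip_force: 59.8
[0.63415287 0.02941841 0.23127938] [ 3.14148690e+00 -1.73207273e-03  1.80027240e-03]
[0.63441051 0.02964692 0.23161983] [ 3.14156258e+00 -1.38389069e-03  3.00587458e-03]
```

View pics/w8c.png

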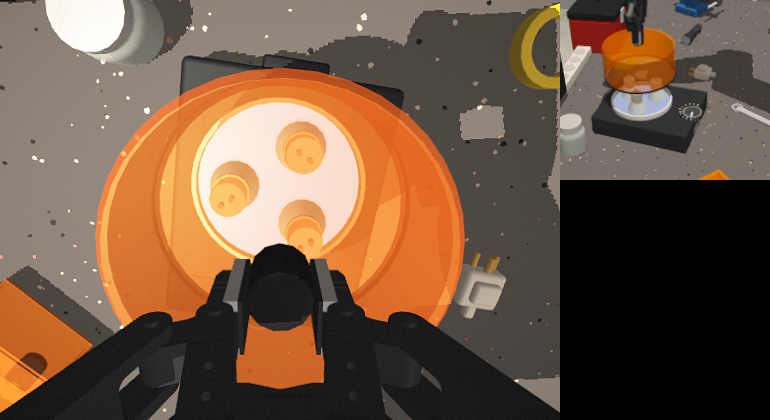

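All three bulbs stand clear below the cover, at (232,188), (301,147) and (301,227). The cover is aligned, so I'm lowering it.

```bash
echo '[[[0,0,0,0,0,0.02,0.2],[0,0,0,0,0,0.04,0.2],[0,0,0,0,0,0.055,0.2],[0,0,0,0,0,0.065,0.2],[0,0,0,0,0,0.073,0.2],[0,0,0,0,0,0.078,0.2],[0,0,0,0,0,0.081,0.2],[0,0,0,0,0,0.081,0.2]]]' | python3 -m jog;echo '[[[0,0,0,0,0,0.001,0.2],[0,0,0,0,0,0.002,0.2],[0,0,0,0,0,0.003,0.2],[0,0,0,0,0,0.004,0.2],[0,0,0,0,0,0.004,0.2]]]' | python3 -m jog
```

```text
t: 37.98
position: [0.6339, 0.0302, 0.1494]
ee_rot: [-3.142, 0.0, -0.0]
wrist_force: [-0.4, 0.4, -3.2]
opening: 0.308
grip_force: 59.8
t: 38.6
position: [0.6339, 0.0302, 0.1467]
ee_rot: [-3.142, 0.0, -0.001]
wrist_force: [-4.5, -0.4, 7.7]
opening: 0.309
grip_force: 61.1
```

```bash
echo '[[[0,0,0,0,0,-0.001,0.6],[0,0,0,0,0,-0.001,0.6],[0,0,0,0,0,-0.001,0.6],[0,0,0,0,0,-0.03,0.6],[0,0,0,0,0,-0.08,0.6],[0,0,0,0,0,-0.12,0.6],[0,0,0.05,-0.05,-0.005,-0.12,0.3],[0,0,0.1,-0.1,-0.01,-0.12,0]]]' | python3 -m jog; echo '[[[0,0,0.048,-0.05,-0.004,0,0],[0,0,0.048,-0.093,-0.023,0,0],[0,0,0.048,-0.093,-0.023,0,0],[0,0,0.048,-0.093,-0.023,0,0],[0,0,0.048,-0.093,-0.023,0,0],[0,0,0.048,-0.093,-0.023,0,0]]]' | python3 -m jog
python3 - <<'E'
from h import *
for i in range(2): st=manip.state();print(st['position'],st['ee_rot']);p=manip.grab_frame('wrist')
c=cam(p,st)
S=manip.grab_frame('side')
im=np.hstack([p['frame'],cv2.copyMakeBorder(cv2.resize(S['frame'][150:290,190:310],None,fx=2,fy=2),0,140,0,0,0)]);cv2.imwrite('pics/w9c.png',im[:,:,::-1])
E
```

```text
t: 39.6
position: [0.533, 0.0403, 0.2657]
ee_rot: [-3.137, 0.16, -0.002]
wrist_force: [-0.4, 0.1, 0.5]
opening: 0.18
grip_force: 0.0
t: 40.35
position: [0.4443, 0.0721, 0.2651]
ee_rot: [3.133, -0.234, -0.0]
wrist_force: [-0.7, 0.5, -0.3]
opening: 0.003
grip_force: 0.0
[0.44425261 0.07210383 0.26514803] [ 3.13283084e+00 -2.33653076e-01 -2.93664835e-04]
[0.44408514 0.07212696 0.2651216 ] [ 3.13282849e+00 -2.33618635e-01 -4.75484382e-04]
```

View pics/w9c.png

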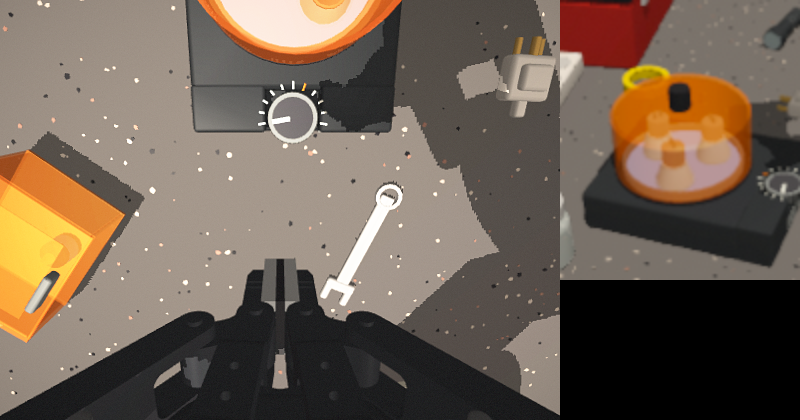

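The cover sits level on the housing with the bulbs inside. The wheel is centred at (293,117), its pointer pointing left, orange tick at (305,87). The fingertips are shut at (280,265).

```bash
cat > wh.py <<'E'
from h import *
def wheel():
    st=manip.state();p=manip.grab_frame('wrist');c=cam(p,st);R=Ro.from_rotvec(st['ee_rot']).as_matrix()
    return st,p,c,R
def angle(p,c,R,st,name,wc=None):
    # unwarp top of wheel at z=.055, pod axes (tool x fwd, tool y right)
    if wc is None: wc=np.array([.5004,.0502])
    n=300;o=np.zeros((n,n,3),np.uint8);mx=np.zeros((n,n,2),np.float32)
    X=np.array([.9890,-.148]);Y=np.array([.148,.9890])
    for i in range(n):
        for j in range(n):
            a=(n/2-i)/n*.09;b=-(j-n/2)/n*.09
            w=wc+a*X+b*Y;mx[i,j]=proj(c,[w[0],w[1],.055])
    o=cv2.remap(p['frame'],mx[:,:,0],mx[:,:,1],1)
    cv2.imwrite('pics/'+name+'.png',o[:,:,::-1])
    f=o.astype(int);g=f.min(2)
    yy,xx=np.mgrid[:n,:n];r=np.hypot(xx-n/2,yy-n/2)*.09/n
    th=np.arctan2(-(yy-n/2),xx-n/2) # image: right=-pod y, up=+pod x
    m=(r<.019)&(g>150);print('pointer px',m.sum(),'angle',np.degrees(np.arctan2(np.sin(th[m]).mean(),np.cos(th[m]).mean())) if m.any() else None)
    orr=(r>.024)&(r<.036)&(f[:,:,0]>180)&(f[:,:,0]-f[:,:,2]>80);print('orange',orr.sum(),np.degrees(th[orr]).mean() if orr.any() else None)
E
python3 - <<'E'
from wh import *
st,p,c,R=wheel()
w=atz(c,293,117.5,.055);print(w,(R.T@(w-st['position'])).round(4))
angle(p,c,R,st,'u1',w[:2])
E
```

```text
[0.50034854 0.04982689 0.055     ] [0.0593 0.0137 0.2101]
pointer px 1026 angle -170.80284925327052
orange 168 70.93692449592082
```

```bash
echo '[[[0,0,0,0,0.026,0.05,0],[0,0,0,0,0.026,0.1,0],[0,0,0,0,0.026,0.15,0],[0,0,0,0,0.026,0.19,0],[0,0,0,0,0.026,0.215,0],[0,0,0,0.01,0.026,0.222,0],[0,0,0,0.018,0.026,0.222,0],[0,0,0,0.018,0.026,0.222,0]]]' | python3 -m jog; echo '[[[0,0,0,0.002,0,0,0],[0,0,0,0.003,0,0,0],[0,0,0,0.004,0,0,0],[0,0,0,0.004,0,0,0]]]' | python3 -m jog; echo '[[[0,0,0,0.001,0,0,0],[0,0,0,0.002,0,0,0],[0,0,0,0.002,0,0,0]]]' | python3 -m jog
```

```text
t: 41.55
position: [0.4596, 0.044, 0.0444]
ee_rot: [-3.132, 0.233, -0.005]
wrist_force: [0.6, -0.4, 0.1]
opening: -0.002
grip_force: 0.0
t: 42.05
position: [0.4615, 0.0435, 0.0434]
ee_rot: [-3.133, 0.232, -0.0]
wrist_force: [0.1, -0.2, 0.1]
opening: 0.003
grip_force: 0.0
t: 42.42
position: [0.4635, 0.0431, 0.0433]
ee_rot: [-3.133, 0.233, -0.0]
wrist_force: [-0.0, 0.0, -0.6]
opening: 0.005
grip_force: 0.0
```

```bash
for i in 1 2; do :; done; echo '[[[0,0,0,0.001,0,0,0],[0,0,0,0.001,0,0,0]]]' | python3 -m jog | grep -E 'pos|force'; echo '[[[0,0,0,0.001,0,0,0],[0,0,0,0.001,0,0,0]]]' | python3 -m jog| grep -E 'pos|force'; echo '[[[0,0,0,0.001,0,0,0],[0,0,0,0.001,0,0,0]]]' | python3 -m jog| grep -E 'pos|force'
```

```text
position: [0.4645, 0.043, 0.0433]
wrist_force: [-0.3, 1.2, -0.1]
grip_force: 0.0
position: [0.4648, 0.0428, 0.0432]
wrist_force: [-2.7, -0.2, 1.5]
grip_force: 1.1
position: [0.4651, 0.0426, 0.0431]
wrist_force: [-4.1, -0.3, 2.7]
grip_force: 2.5
```

```bash
echo '[[[0,0,0,0.0015,0,0,0],[0,0,0,0.0015,-0.004,0,0],[0,0,0,0.0015,-0.008,0,0],[0,0,0,0.0015,-0.012,0,0],[0,0,0,0.0015,-0.016,0,0],[0,0,0,0.0015,-0.02,0,0],[0,0,0,0.0015,-0.024,0,0],[0,0,0,0.0015,-0.024,0,0]]]' | python3 -m jog
python3 - <<'E'
from wh import *
st,p,c,R=wheel();print(st['wrist_force']);angle(p,c,R,st,'u2')
E
```

```text
t: 44.18
position: [0.4679, 0.0666, 0.0426]
ee_rot: [3.132, -0.233, -0.011]
wrist_force: [-10.1, 4.7, 2.8]
opening: -0.0
grip_force: 5.4
[-10.1492       4.7410127    2.84654528]
pointer px 1197 angle 143.04755048317386
orange 129 70.62492926412978
```

```bash
echo '[[[0,0,0,-0.008,0,0,0],[0,0,0,-0.012,0.013,0,0],[0,0,0,-0.012,0.026,0,0],[0,0,0,-0.012,0.026,0,0]]]' | python3 -m jog
python3 - <<'E'
from wh import *
st,p,c,R=wheel();angle(p,c,R,st,'u3');w=np.array([.5004,.0502,.055]);print((R.T@(w-st['position'])).round(4))
E
```

```text
t: 44.72
position: [0.456, 0.041, 0.0435]
ee_rot: [-3.133, 0.236, -0.001]
wrist_force: [0.6, -0.0, -0.1]
opening: -0.001
grip_force: 0.0
pointer px 9906 angle 99.97328398810448
orange 174 71.24473827178531
[ 0.0425 -0.0157 -0.0115]
```

```bash
cat >> wh.py <<'E'
def prof(u,r0=.009,r1=.0185):
    f=cv2.imread('pics/'+u+'.png').astype(float).min(2);n=300;yy,xx=np.mgrid[:n,:n];r=np.hypot(xx-150,yy-150)*.09/n
    th=np.degrees(np.arctan2(-(yy-150),xx-150))%360;m=(r>r0)&(r<r1);b=(th[m]//5).astype(int)
    v=np.bincount(b,f[m],72)/np.maximum(np.bincount(b,minlength=72),1);return v.round().astype(int)
E
python3 - <<'E'
from wh import *
for u in('u1','u2','u3'): print(u,prof(u).tolist())
E
```

```text
u1 [114, 114, 115, 115, 115, 114, 115, 115, 115, 115, 115, 116, 116, 117, 116, 117, 118, 118, 118, 119, 119, 119, 120, 120, 120, 121, 122, 122, 122, 122, 123, 123, 123, 123, 127, 159, 237, 255, 255, 225, 149, 125, 124, 124, 124, 124, 124, 123, 123, 123, 122, 122, 121, 120, 121, 120, 120, 119, 119, 118, 118, 117, 117, 116, 116, 116, 116, 115, 115, 115, 115, 114]
u2 [64, 64, 64, 64, 64, 64, 64, 64, 64, 64, 64, 64, 64, 64, 64, 64, 64, 64, 64, 64, 74, 84, 110, 110, 129, 221, 246, 249, 225, 165, 134, 124, 105, 90, 87, 63, 62, 62, 62, 62, 62, 62, 62, 62, 62, 62, 62, 62, 62, 62, 62, 62, 62, 62, 62, 62, 62, 62, 62, 62, 62, 63, 62, 63, 63, 64, 64, 64, 64, 64, 64, 64]
u3 [209, 209, 209, 210, 211, 213, 214, 215, 216, 217, 219, 220, 221, 222, 224, 225, 226, 227, 229, 230, 231, 232, 233, 232, 237, 255, 255, 255, 248, 241, 240, 240, 240, 241, 241, 241, 241, 240, 240, 240, 239, 213, 169, 168, 138, 126, 134, 124, 129, 133, 125, 116, 113, 106, 115, 156, 154, 156, 142, 109, 111, 108, 99, 102, 106, 119, 135, 154, 164, 167, 204, 207]
```

```bash
echo '[[[0,0,0,0.006,-0.002,0,0],[0,0,0,0.0105,-0.002,0,0],[0,0,0,0.012,-0.002,0,0],[0,0,0,0.012,-0.006,0,0],[0,0,0,0.012,-0.01,0,0],[0,0,0,0.012,-0.014,0,0],[0,0,0,0.012,-0.018,0,0],[0,0,0,0.012,-0.022,0,0]]]' | python3 -m jog; echo '[[[0,0,0,0,-0.004,0,0],[0,0,0,0,-0.004,0,0]]]' | python3 -m jog
python3 - <<'E'
from wh import *
st,p,c,R=wheel();print(st['wrist_force']);angle(p,c,R,st,'u4');print(prof('u4').tolist())
E
```

```text
t: 45.78
position: [0.4666, 0.0624, 0.0425]
ee_rot: [3.132, -0.232, -0.014]
wrist_force: [-10.6, -0.7, 5.7]
opening: -0.003
grip_force: 5.1
t: 46.02
position: [0.4679, 0.0668, 0.0425]
ee_rot: [3.132, -0.232, -0.012]
wrist_force: [-9.5, 4.8, 2.7]
opening: 0.001
grip_force: 5.1
[-9.45993715  4.84029046  2.72734615]
pointer px 1294 angle 105.15556444238067
orange 128 70.63683552210767
[64, 64, 64, 64, 64, 64, 64, 64, 64, 64, 64, 64, 83, 195, 220, 219, 141, 75, 64, 64, 74, 82, 92, 102, 122, 123, 125, 131, 128, 131, 133, 123, 105, 88, 88, 64, 62, 62, 62, 62, 62, 62, 63, 62, 62, 62, 62, 62, 62, 62, 62, 62, 62, 62, 62, 62, 62, 62, 62, 62, 62, 62, 63, 63, 63, 64, 64, 64, 64, 64, 64, 64]
```

```bash
echo '[[[0,0,0,-0.008,0,0,0],[0,0,0,-0.016,0,0,0],[0,0,0,-0.02,0,-0.05,0],[0,0,0,-0.02,0.01,-0.11,0],[0,0,0,-0.02,0.02,-0.17,0],[0,0,0,-0.02,0.026,-0.22,0],[0,0,0,-0.02,0.026,-0.22,0],[0,0,0,-0.02,0.026,-0.22,0]]]' | python3 -m jog
python3 - <<'E'
from wh import *
st,p,c,R=wheel();print(st['wrist_force']);angle(p,c,R,st,'u5',np.array([.5004,.0499]));print(prof('u5').tolist())
S=manip.grab_frame('side');T=manip.grab_frame('top')
for P in(S,T): print([(n,[(np.round(b['extent']).astype(int).tolist(),round(b['confidence'],2)) for b in manip.boxes_of(P,n)[:2]]) for n in('cover','torch','plug','jar','tape','lid')])
cs=cam(S)
# cover level: knob position
f=S['frame'].astype(int);k=(f.max(2)<60).astype(np.uint8);n,l,s,cc=cv2.connectedComponentsWithStats(k)
for dz in(.17,.155,.14): print('expected knob',proj(cs,[.635,.030,dz]))
u=proj(cs,[.635,.03,.155]).astype(int);i=l[u[1],u[0]];print(s[i],cc[i])
E
```

```text
t: 47.08
position: [0.4474, 0.0434, 0.2629]
ee_rot: [3.133, -0.233, -0.0]
wrist_force: [0.5, -0.3, -0.5]
opening: -0.0
grip_force: 0.0
[ 0.50081725 -0.28958993 -0.52185405]
pointer px 1168 angle 70.87415055059869
orange 167 70.96809266463409
[127, 128, 127, 127, 127, 128, 128, 127, 128, 127, 127, 137, 205, 254, 255, 248, 188, 145, 130, 130, 131, 132, 132, 133, 133, 134, 135, 135, 136, 136, 137, 138, 138, 137, 138, 138, 138, 139, 139, 139, 140, 140, 139, 140, 140, 139, 139, 139, 139, 138, 137, 137, 137, 136, 136, 135, 135, 134, 133, 132, 132, 132, 131, 131, 130, 130, 129, 129, 128, 128, 127, 127]
[('cover', [([218, 185, 67, 69], 0.66), ([204, 215, 115, 69], 0.65)]), ('torch', [([291, 160, 21, 12], 0.56)]), ('plug', [([299, 193, 30, 16], 0.72)]), ('jar', [([167, 242, 30, 44], 0.55)]), ('tape', [([222, 184, 19, 8], 0.69)]), ('lid', [([278, 300, 103, 82], 0.79)])]
[('cover', [([232, 145, 70, 70], 0.59)]), ('torch', [([420, 201, 47, 18], 0.71)]), ('plug', [([345, 221, 23, 32], 0.83), ([234, 147, 70, 70], 0.2)]), ('jar', [([202, 125, 29, 31], 0.86)]), ('tape', [([353, 133, 23, 25], 0.69)]), ('lid', [([95, 238, 80, 82], 0.88)])]
expected knob [248.36628018 193.62986136]
expected knob [248.6882114  198.83597593]
expected knob [249.00619924 203.96646444]
[245 192  10  14 126] [249.37301587 198.46825397]
```

The pointer (70.9°) stands at the orange mark (71.0°). The knob is where a seated cover would put it, the lid is shut and the bystanders haven't moved.

```bash
python3 -c "
from bench import manip
print(manip.sign_off())"
```

```text
the job is handed in; nothing more can be done
None
```

I handed the job in after about 47 s of robot time: all three bulbs on the lamp window, glue in the shut box, cover seated level, and the timer pointer at the orange mark; no verdict was returned.

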